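# Unlock the blade box and hang its key up

## Robot

A 6-joint arm with a two-finger parallel gripper is mounted at the origin on a cart in front of the work surface, level with it; the furniture and walls round the work are solid. World frame = base frame: x ahead of the robot, y to its left, z up, the work surface at z = 0. Lengths are in mm, angles in rad, forces in N, time in s.
With the tool pointing down it reaches from about 275 to 1000 mm from the base axis. Payload 8.4 kg.
Tool frame: the origin (TCP) lies midway between the tips of the shut fingers; the grasp point (between the pads) lies grip_depth behind it (grip_depth is the distance from the TCP to the grasp point, in mm); z points along the fingers, y is the line along which they close (so a half turn about z gives the same grasp; the last joint's range is limited). The gripper opens to 85 mm and grips with 20 to 120 N. Pads are 22 mm wide; open, the fingers measure 114 mm over their backs; the gripper's body (76 mm by 85 mm) begins 54 mm behind the grasp point. The pads swing forward as they close: fully open they stand 13 mm farther back than shut.
Start: joints at [1.309, 0.353, 1.633, -0, 1.155, -0.002], TCP at [160.553, 604.029, 231.281] pointing down, gripper open.
Joint ranges: [-2.63, 2.63], [-0.92, 2.1], [0.06, 2.66], [-1.3, 4.44], [0, 2.69], [-3.02, 3.02]. Speed limits (rad/s): [2.22, 2.22, 2.79, 3.14, 3.14, 3.14].

## Interface

Orientations are given as [roll, pitch, yaw] about the fixed x, y, z axes, in that order (R = Rz(yaw) Ry(pitch) Rx(roll)).
In Python, from rig import * gives the robot as it stands.
- The arm moves only by the shell command python3 -m creep 'ROWS' [FORCE]. ROWS is JSON, a list of rows, each an object of numbers: "x", "y", "z": the shift along the tool's x, y, z in mm; "rx", "ry", "rz": the turn, a rotation vector about the tool's x, y, z in rad; "hand": the finger opening in mm, from 0 to 85.4. A call has 1 to 20 rows; each row shifts and turns the commanded pose from where the row before left it, along the tool's axes as they then stand; what a row does not reach is not made up. A row lasts 1/8 s, in which the tool goes at most 62.5 mm and 10.7 degrees, less where a joint would pass 70% of its speed; a pose out of reach is approached as far as the arm can. A call with a gripper value outside its range is refused whole. The fingers move at their own pace and stop on an object; FORCE is the grip in N (left out, the last holds). Time passes only in rows, so rows that do not move let the fingers close. It gives the time, the measured TCP pose, the force, the opening and the grip force at its end, in the units of the state.
- sense(): the state, without advancing time (a new reading comes with each control period).
- grab_frame(name): name is "scene" or "top" or "wrist"; returns the picture (480x640x3 uint8, red, green, blue); there is no depth.
- get_calibration(name): a dict with "K" (3x3 intrinsics, pixels), "R" (3x3) and "t" (3): a world point X has camera coordinates R X + t. Camera axes: x right, y down, z forward; pixel columns grow to the right and rows downward; lengths in mm; the calibration is good to about 2 mm. A picture is of the moment at which its call begins: read the wrist's pose just before it. get_calibration takes no time and is no camera call; for the wrist camera it gives the pose at the moment of the call.
- sign_off(): hands the job in; it is judged then, once.
The state is a dict: "clock": time; "qpos": joint angles; "qvel": joint speeds; "joint_efforts": joint torques, N m; "eef_pos": TCP position; "tcp_rot": TCP orientation; "contact_force": force on the tool from outside, world axes, zero at the start; "wrist_torque": the same for the moment, N m; "opening": opening from 0.0 (shut) to 1.0 (fully open); "grasp_force": force on a finger pad.
Only numpy, scipy, OpenCV 4.12 (cv2) and the standard library are available. Lean on these libraries where they do the work, as an engineer would, in place of code of your own. Each camera call takes 0.05 s, during which the arm holds its last target. There are 200 camera calls.

## Task

The key stands in the lock of the blue blade box. Turn it clockwise as far as it goes, so that the lid springs up, then turn it back to where it came from, the only position where it will come out, draw it out and hang it by its eye on the brass hook under the front edge of the wooden bench shelf. Leave the lid up and the loose things round about where they are.

Things in the scene. Friction and masses are not known exactly. Their poses are not given: they have to be found in the camera images.
- lock_face (a point): Lock of the blade box: middle of its round steel face, at the key hole, 100 mm above the bench, 40 mm behind the front edge of the box. x points from it to the back of the box (the lid), y to the left, z up. The hole is 13 mm wide with one 7 mm slot on its -y side: the key's bit passes only within about 10 degrees of the key's starting direction; else it is trapped under the 6 mm face.
- lid_edge (a point): Middle of the front edge of the shut lid (this point does not rise with it), 60 mm behind the lock, 97 mm above the bench. Blue sheet-steel box, 230 mm deep, 180 mm wide, 97 mm high, fixed to the bench; the front 98 mm of its top is a fixed deck, the rest is a sprung lid hinged at the back, whose front edge rises 45 mm.
- lock_plug (a joint): Turn of the lock's plug, rad: 0 at the start, where the key comes out, growing clockwise seen from above to the stop at 1.57; stops at both ends. Between the hand's turn and the plug's there is about 0.2 rad of play each way, so turn on until it stops. It has friction (about 0.04 N m) and no spring, and stays where it is left.
- box_lid (a joint): Lid of the blade box, rad: 0 shut, 0.38 fully up. The lock's cam holds it until the key has turned about 1.2 rad; then its spring lifts it within half a second and holds it up.
- key_bow (a point): Key, 81 mm long, 50 g. Its red flat bow is 32 mm wide (key's y), 8 mm thick (x), 43 mm high (z). This point is the middle of the bow's solid lower half: 48 mm above the tip, 10 mm above the bow's lower edge, 33 mm below its top; in the lock 22 mm above the lock face. z points from tip to bow. At the start the key stands in the lock and its axes are the lock's.
- key_tip (a point): Foot of the key's 10 mm steel shank, 26 mm below the lock face when fully in. The bit sticks out of the shank to the key's -y, to 10.5 mm from the middle, from 8 to 18 mm above the tip; the key must rise 26 mm to be clear of the lock. Axes as key_bow.
- key_eye (a point): Middle of the eye in the upper half of the bow: an opening 20 mm wide (y) and 16 mm high (z) through the bow along the key's x; 17.5 mm above key_bow. Axes as key_bow.
- hook_seat (a point): Brass hook under the wooden bench shelf: a 6 mm round bar that runs level from an apron board towards the robot and ends in an upturned tip. This point is the middle of the bar, where the key is to hang, 168 mm above the bench, 16 mm in front of the apron. x points away from the robot into the shelf along the bar, y left, z up. With the key hung, key_eye is about 5 mm below this point.
- hook_tip (a point): Middle of the hook's rounded free end: 19 mm in front of hook_seat and 8 mm higher. Axes as hook_seat.
- shelf_edge (a point): Front lower edge of the shelf board, above the hook: 250 mm above the bench, 4 mm in front of hook_seat. The shelf (fixed, 120 mm deep, 270 mm wide, 266 mm high, things on top) leaves no room for a gripper above the hook: bring the key from the front with the gripper leaning back 35 to 45 degrees. Below the apron (bottom at 155 mm) it is open. Axes as hook_seat.
- cement: Loose amber jar with grey lid, 64 mm wide, 99 mm high; origin under its middle. To be left alone.
- heel_a: Loose heel block, 62 x 66 x 24 mm; origin under its middle. To be left alone.
- heel_b: Loose heel block, 62 x 66 x 24 mm; origin under its middle. To be left alone.
- wax: Loose dark wax cake, 48 x 50 x 18 mm; origin under its middle. To be left alone.
- pincers: Loose steel pincers lying flat, 55 x 202 x 16 mm; origin under the middle. To be left alone.

How it is judged (in metres and radians):
On the way, in this order (a step that is already met when the one before it is completed fails the run):
1. the key is turned clockwise to its stop (1.3 rad or more) and the lid has sprung up (0.25 rad or more) (value of joint lock_plug above 1.3 rad and value of joint box_lid above 0.25 rad), for 0.1 s.
2. the key is turned back to its starting position (within 0.3 rad) while still fully in the lock (value of joint lock_plug below 0.3 rad and z of key_bow in the frame of lock_face below 0.028 m and horizontal distance between key_bow and lock_face below 0.01 m), for 0.1 s.
At the end, for the whole second after the job is handed in: The key hangs by its eye on the hook, let go and upright to within 0.35 rad (its eye within 20 mm of the middle of the hook bar), the lid stands up (0.25 rad or more) and the lock is back in its start position (within 0.3 rad) (value of joint box_lid above 0.25 rad and value of joint lock_plug below 0.3 rad and distance between key_eye and hook_seat below 0.02 m and angle between key_eye's own z axis and vertical below 0.35 rad); the robot touches nothing.
It fails at once if a loose bystander is moved by more than 30 mm (distance of any of cement, heel_a, heel_b, pincers, wax from where it was at the start of the episode above 0.03 m).
It also fails if it takes over 61 s, if anything falls off the work surface, if the arm or the gripper's body presses on something with over 40 N, if the wrist force passes 120 N, or if a joint passes its speed limit or range.

## Working session

There is one attempt and no reset: what is moved stays moved. The work goes in short steps, Python scripts to look and compute and a shell command to move; the robot and the scene stay as the last step left them, time stands still between calls to the robot, and variables do not carry over. Pictures are saved under pics/ and viewed, at most 10 in all, crops included, and the job is handed in when it is done.

```bash
ls; mkdir -p pics; python3 - <<'E'
from rig import *
import cv2,numpy as np
s=sense();print({k:np.round(v,3) for k,v in s.items()})
for n in ("scene","top","wrist"):
    c=get_calibration(n);f=grab_frame(n);cv2.imwrite(f"pics/{n}0.png",f[:,:,::-1])
    print(n,np.round(c["K"],1).tolist(),np.round(-np.array(c["R"]).T@c["t"],0),np.round(c["R"],2).tolist())
E
```

```text
pics
{'clock': np.float64(0.0), 'qpos': array([ 1.309,  0.354,  1.634,  0.   ,  1.155, -0.002]), 'qvel': array([-0.002,  0.002, -0.002,  0.001, -0.001,  0.001]), 'joint_efforts': array([ 0.0000e+00, -6.0525e+01, -3.4207e+01,  0.0000e+00,  9.0000e-03,
       -0.0000e+00]), 'eef_pos': array([160.414, 603.57 , 230.535]), 'tcp_rot': array([-3.14 , -0.   ,  2.882]), 'contact_force': array([ 0.312, -0.722, -0.19 ]), 'wrist_torque': array([ 0.008,  0.017, -0.028]), 'grasp_force': np.float64(0.0), 'opening': np.float64(1.002)}
scene [[528.3, 0.0, 321.8], [0.0, 528.3, 240.3], [0.0, 0.0, 1.0]] [  78. -656.  895.] [[0.87, -0.5, 0.02], [-0.31, -0.57, -0.76], [0.39, 0.65, -0.65]]
top [[456.7, 0.0, 322.7], [0.0, 456.7, 243.1], [0.0, 0.0, 1.0]] [ 438.   68. 1240.] [[-0.01, -1.0, 0.0], [-1.0, 0.01, -0.08], [0.08, -0.0, -1.0]]
wrist [[406.2, 0.0, 321.3], [0.0, 406.2, 232.5], [0.0, 0.0, 1.0]] [ 86. 625. 374.] [[0.26, 0.97, -0.0], [0.92, -0.24, 0.31], [0.3, -0.08, -0.95]]
```

View pics/scene0.png

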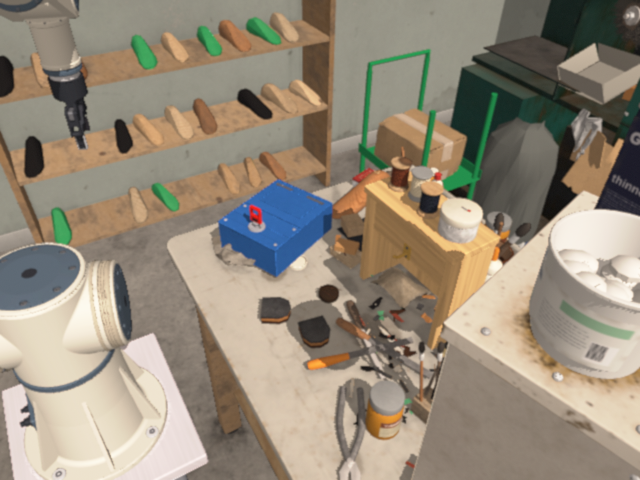

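View pics/top0.png

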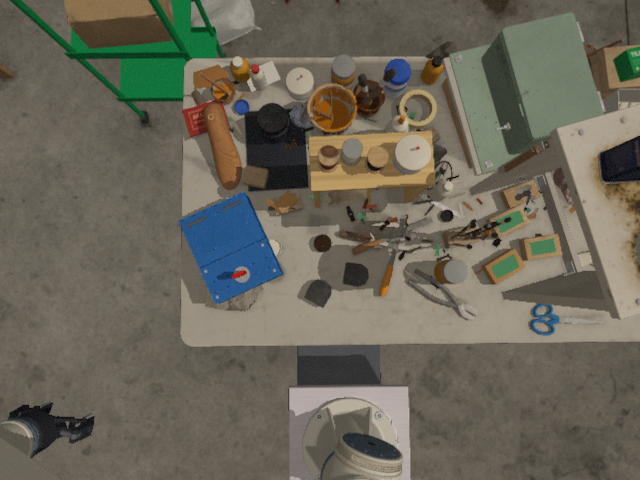

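```bash
cat > h.py <<'E'
from rig import *
import cv2,numpy as np
from scipy.spatial.transform import Rotation as Ro
def ray(c,p):
    K,R,t=[np.array(c[k]) for k in("K","R","t")]
    d=R.T@np.linalg.solve(K,[p[0],p[1],1]);return -R.T@t,d/np.linalg.norm(d)
def plane(c,p,z):
    o,d=ray(c,p);return o+d*(z-o[2])/d[2]
def tri(*cps):
    A=0;b=0
    for c,p in cps:
        o,d=ray(c,p);P=np.eye(3)-np.outer(d,d);A=A+P;b=b+P@o
    X=np.linalg.solve(A,b)
    return X,[round(float(np.linalg.norm(np.cross(X-ray(c,p)[0],ray(c,p)[1]))),1) for c,p in cps]
def proj(c,X):
    q=np.array(c["K"])@(np.array(c["R"])@X+c["t"]);return q[:2]/q[2]
def red(f,lo=(0,120,70)):
    h=cv2.cvtColor(f,cv2.COLOR_RGB2HSV);return cv2.inRange(h,lo,(6,255,255))|cv2.inRange(h,(172,)+tuple(lo[1:]),(180,255,255))
def blobs(m,amin=10):
    n,l,s,c=cv2.connectedComponentsWithStats(m)
    return [(s[i].tolist(),c[i].round(1).tolist()) for i in range(1,n) if s[i][4]>=amin]
E
python3 - <<'E'
from h import *
cs,ct=get_calibration("scene"),get_calibration("top")
S=cv2.imread("pics/scene0.png")[:,:,::-1].copy();T=cv2.imread("pics/top0.png")[:,:,::-1].copy()
print(blobs(red(S)));print(blobs(red(T)))
h=cv2.cvtColor(T,cv2.COLOR_RGB2HSV);m=cv2.inRange(h,(105,150,60),(125,255,255));b=max(blobs(m,500),key=lambda b:b[0][4]);print(b)
m[:, :170]=0;m[:,300:]=0;m[:185]=0
cn=max(cv2.findContours(m,0,2)[0],key=cv2.contourArea)
for p in cv2.boxPoints(cv2.minAreaRect(cn)):print(p,plane(ct,p,97).round(0))
a=cv2.resize(S[170:320,200:440],(800,500),interpolation=cv2.INTER_CUBIC)
cv2.imwrite("pics/z1.png",a[:,:,::-1])
b=cv2.resize(T[180:320,170:300],(520,560),interpolation=cv2.INTER_CUBIC)
cv2.imwrite("pics/z2.png",b[:,:,::-1])
E
```

```text
[([353, 168, 21, 14, 116], [362.3, 174.8]), ([435, 172, 7, 8, 45], [437.6, 175.7]), ([250, 205, 12, 19, 149], [255.3, 214.4]), ([392, 314, 11, 8, 37], [397.2, 317.1]), ([406, 462, 8, 6, 22], [409.9, 464.2])]
[([251, 64, 8, 10, 61], [254.7, 68.3]), ([182, 100, 43, 37, 498], [196.5, 118.6]), ([225, 113, 4, 12, 13], [226.5, 118.8]), ([367, 205, 5, 3, 11], [369.5, 206.2]), ([231, 271, 16, 7, 62], [238.4, 273.9])]
([179, 193, 104, 111, 6100], [230.2, 247.1])
[177.61642 221.35616] [585. 430.  97.]
[245.04793 190.70547] [661. 260.  97.]
[282.68494 273.50684] [451. 166.  97.]
[215.25343 304.15753] [377. 333.  97.]
```

View pics/z1.png

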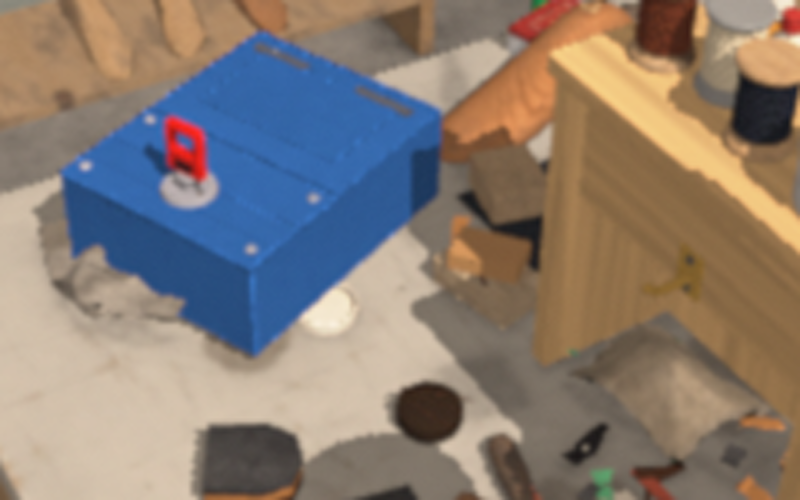

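```bash
cat >> h.py <<'E'
def go(pos,rpy):
    s=sense();R0=Ro.from_euler("xyz",s["tcp_rot"]);R1=Ro.from_euler("xyz",rpy)
    print("clock",s["clock"],"at",s["eef_pos"].round(1) if hasattr(s["eef_pos"],'round') else s["eef_pos"],np.round(s["tcp_rot"],3))
    print("shift tool",R0.inv().apply(np.array(pos)-s["eef_pos"]).round(1),"rotvec",(R0.inv()*R1).as_rotvec().round(3))
E
python3 - <<'E'
from h import *
import rig;print([n for n in dir(rig) if 'grip' in n.lower()],getattr(rig,'grip_depth',None))
cs,ct=get_calibration("scene"),get_calibration("top")
k,e=tri((cs,(255.3,214.4)),(ct,(238.4,273.9)));print("bow",k,e)
hx=plane(cs,(393.5,257),176);print("hook tip approx",hx)
go([k[0]-90,k[1]-40,260],[np.pi,0,np.radians(204.5)])
E
```

```text
['grip_depth'] 18.700000000000003
bow [450.74527115 269.83304425 131.66956075] [0.1, 0.1]
hook tip approx [615.65092473 -47.39722848 176.        ]
clock 0.15 at [160.5 603.7 230.7] [-3.141 -0.     2.882]
shift tool [-289.6 -309.9  -29. ] rotvec [-0.001 -0.    -0.687]
```

View pics/z2.png

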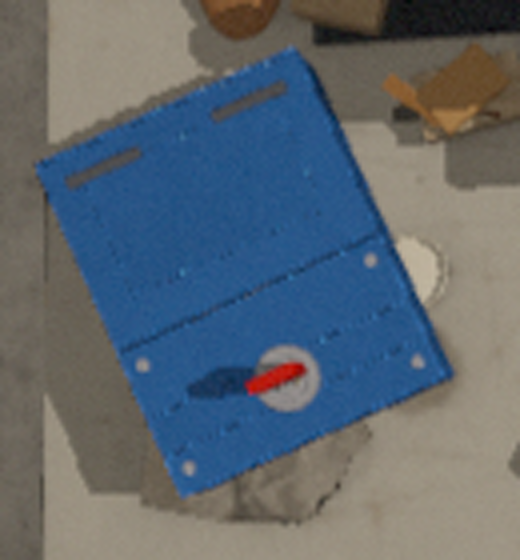

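```bash
python3 -m creep '[{"x":-36,"y":-39,"z":-4},{"x":-36,"y":-39,"z":-4},{"x":-36,"y":-39,"z":-4},{"x":-36,"y":-39,"z":-4},{"x":-36,"y":-39,"z":-4},{"x":-36,"y":-39,"z":-4},{"x":-36,"y":-39,"z":-4},{"x":-36,"y":-39,"z":-4},{"rz":-0.17},{"rz":-0.17},{"rz":-0.17},{"rz":-0.17},{}]'
python3 - <<'E'
from h import *
c=get_calibration("wrist");f=grab_frame("wrist");cv2.imwrite("pics/w1.png",f[:,:,::-1]);np.savez("w1.npz",**c)
go([360,230,260],[np.pi,0,np.radians(204.5)])
print(blobs(red(f),60)); print(proj(c,np.array([450.7,269.8,131.7])))
h=cv2.cvtColor(f,cv2.COLOR_RGB2HSV)
E
```

```text
clock 0.2 at [160.5 603.8 230.8] [-3.141  0.     2.882]
shift tool [-288.8 -310.   -28.9] rotvec [-0.001 -0.    -0.687]
[]
[ 44.35418876 618.7017664 ]schema error: expected keys x, y, z, rx, ry, rz, hand
```

View pics/w1.png

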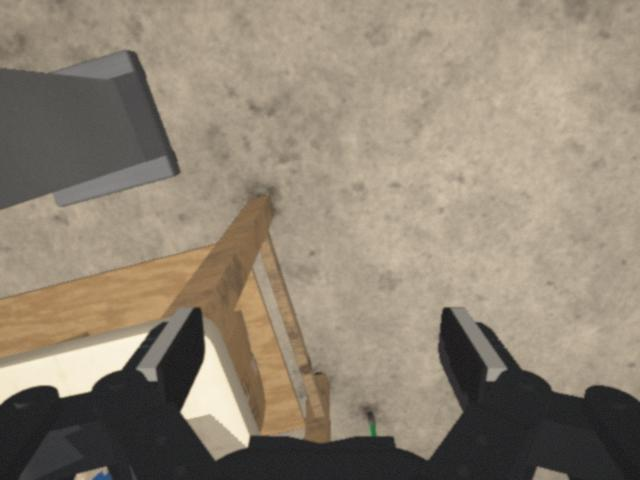

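```bash
python3 -m creep '[{"x":-36,"y":-39,"z":-4},{"x":-36,"y":-39,"z":-4},{"x":-36,"y":-39,"z":-4},{"x":-36,"y":-39,"z":-4},{"x":-36,"y":-39,"z":-4},{"x":-36,"y":-39,"z":-4},{"x":-36,"y":-39,"z":-4},{"x":-36,"y":-39,"z":-4},{"rz":-0.17},{"rz":-0.17},{"rz":-0.17},{"rz":-0.17},{"z":0}]'
python3 - <<'E'
from h import *
c=get_calibration("wrist");f=grab_frame("wrist");cv2.imwrite("pics/w1.png",f[:,:,::-1]);np.savez("w1.npz",**c)
go([360,230,260],[np.pi,0,np.radians(204.5)])
print(blobs(red(f),60)); print(proj(c,np.array([450.7,269.8,131.7])))
E
```

```text
clock 0.25 at [160.5 603.8 230.9] [-3.141 -0.     2.882]
shift tool [-288.8 -310.1  -28.9] rotvec [-0.001 -0.    -0.687]
[]
[ 44.28572419 618.62854906]schema error: expected keys x, y, z, rx, ry, rz, hand
```

```bash
python3 -m creep '[{"x":-36,"y":-39,"z":-4,"rx":0,"ry":0,"rz":0,"hand":85},{"x":-36,"y":-39,"z":-4,"rx":0,"ry":0,"rz":0,"hand":85},{"x":-36,"y":-39,"z":-4,"rx":0,"ry":0,"rz":0,"hand":85},{"x":-36,"y":-39,"z":-4,"rx":0,"ry":0,"rz":0,"hand":85},{"x":-36,"y":-39,"z":-4,"rx":0,"ry":0,"rz":0,"hand":85},{"x":-36,"y":-39,"z":-4,"rx":0,"ry":0,"rz":0,"hand":85},{"x":-36,"y":-39,"z":-4,"rx":0,"ry":0,"rz":0,"hand":85},{"x":-36,"y":-39,"z":-4,"rx":0,"ry":0,"rz":0,"hand":85},{"x":0,"y":0,"z":0,"rx":0,"ry":0,"rz":-0.17,"hand":85},{"x":0,"y":0,"z":0,"rx":0,"ry":0,"rz":-0.17,"hand":85},{"x":0,"y":0,"z":0,"rx":0,"ry":0,"rz":-0.17,"hand":85},{"x":0,"y":0,"z":0,"rx":0,"ry":0,"rz":-0.17,"hand":85},{"x":0,"y":0,"z":0,"rx":0,"ry":0,"rz":0,"hand":85}]'
python3 - <<'E'
from h import *
c=get_calibration("wrist");f=grab_frame("wrist");cv2.imwrite("pics/w1.png",f[:,:,::-1]);np.savez("w1.npz",**c)
go([360,230,260],[np.pi,0,np.radians(204.5)])
print(blobs(red(f),60)); print(proj(c,np.array([450.7,269.8,131.7])))
E
```

```text
clock: 1.88
eef_pos: [358.7, 228.5, 263.3]
tcp_rot: [-3.142, -0.0, -2.723]
contact_force: [-1.5, 0.2, 0.3]
opening: 0.999
grasp_force: 0.0
clock 1.925 at [358.7 228.5 263.3] [-3.142 -0.    -2.725]
shift tool [-1.8  0.9  3.3] rotvec [-0.    -0.    -0.011]
[([299, 326, 43, 39, 1274], [319.8, 345.6])]
[320.64777916 341.97189869]
```

View pics/w1.png

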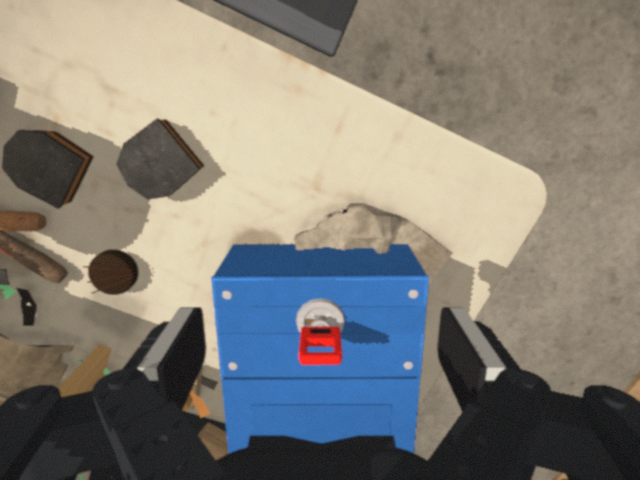

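```bash
cat >> h.py <<'E'
def lockmeas(f,c):
    h=cv2.cvtColor(f,cv2.COLOR_RGB2HSV)
    r=max(blobs(red(f),60),key=lambda b:b[0][4]); x,y,w,hh,_=r[0]
    m=red(f);pts=cv2.findNonZero(m[y:y+hh,x:x+w])
    print("bow",r)
    g=cv2.inRange(h,(0,0,110),(180,70,255)); sub=np.zeros_like(g)
    sub[max(0,y-60):y+hh+40,x-120:x+w+120]=g[max(0,y-60):y+hh+40,x-120:x+w+120]
    bl=[b for b in blobs(sub,15) if b[0][4]<5000]; print("grey",bl)
    return r
E
python3 - <<'E'
from h import *
f=cv2.imread("pics/w1.png")[:,:,::-1].copy();c=dict(np.load("w1.npz"))
lockmeas(f,c)
S=[(227,295),(413,294),(233,366),(408,365)]
P=[plane(c,p,97) for p in S];print(np.round(P,1))
a=P[1]-P[0];b=P[3]-P[2];print("yaw",[np.degrees(np.arctan2(v[1],v[0]))-90 for v in(a,b)])
print("disc",plane(c,(320,319),100))
E
```

```text
bow ([299, 326, 43, 39, 1274], [319.8, 345.6])
grey [([179, 266, 45, 139, 3033], [202.3, 321.4]), ([418, 266, 44, 139, 3575], [438.4, 332.5]), ([222, 290, 10, 9, 71], [226.5, 294.4]), ([408, 290, 10, 9, 69], [412.8, 293.6]), ([296, 299, 49, 34, 1094], [319.7, 313.9]), ([404, 361, 9, 8, 59], [407.8, 364.7]), ([228, 362, 10, 8, 61], [232.3, 365.6])]
[[461.8 188.4  97. ]
 [397.2 331.   97. ]
 [525.8 217.4  97. ]
 [461.1 359.9  97. ]]
yaw [np.float64(24.3779535457807), np.float64(24.418413303276708)]
disc [449.17140117 268.47457766 100.        ]
```

```bash
python3 -m creep '[{"x":-33,"y":0,"z":21,"rx":0,"ry":0,"rz":-0.008,"hand":85},{"x":-33,"y":0,"z":21,"rx":0,"ry":0,"rz":0,"hand":85},{"x":-34,"y":0,"z":21,"rx":0,"ry":0,"rz":0,"hand":85},{"x":0,"y":0,"z":0,"rx":0,"ry":0,"rz":0,"hand":85}]'
python3 - <<'E'
from h import *
c1=dict(np.load("w1.npz"))
c=get_calibration("wrist");f=grab_frame("wrist");cv2.imwrite("pics/w2.png",f[:,:,::-1]);np.savez("w2.npz",**c)
r=lockmeas(f,c)
print("bow tri",tri((c1,(319.8,345.6)),(c,r[1])))
for z in(97,100):
  print(plane(c,r[1],z))
go([449.5,268.6,110],[np.pi,0,np.radians(204.4)])
E
```

```text
clock: 2.42
eef_pos: [450.6, 270.1, 198.5]
tcp_rot: [-3.141, -0.002, -2.717]
contact_force: [-1.2, -0.8, 0.6]
opening: 0.993
grasp_force: 0.0
bow ([287, 233, 63, 39, 2156], [318.4, 253.4])
grey [([167, 173, 26, 139, 1520], [173.2, 260.4]), ([451, 173, 19, 139, 1301], [463.7, 261.9]), ([184, 186, 14, 13, 137], [190.3, 192.2]), ([440, 186, 13, 13, 137], [446.2, 192.3]), ([286, 199, 66, 46, 1858], [318.4, 219.2]), ([195, 291, 12, 11, 110], [200.6, 296.2]), ([431, 291, 12, 11, 110], [436.4, 296.2])]
bow tri (array([452.22529305, 269.81089982, 134.51675576]), [0.0, 0.0])
[465.22494146 275.42801788  97.        ]
[464.18409081 274.98179071 100.        ]
clock 2.475 at [449.7 269.7 199.3] [-3.141e+00 -2.000e-03 -2.716e+00]
shift tool [ 0.4 -0.9 89.3] rotvec [-0.    -0.002 -0.001]
```

View pics/w2.png

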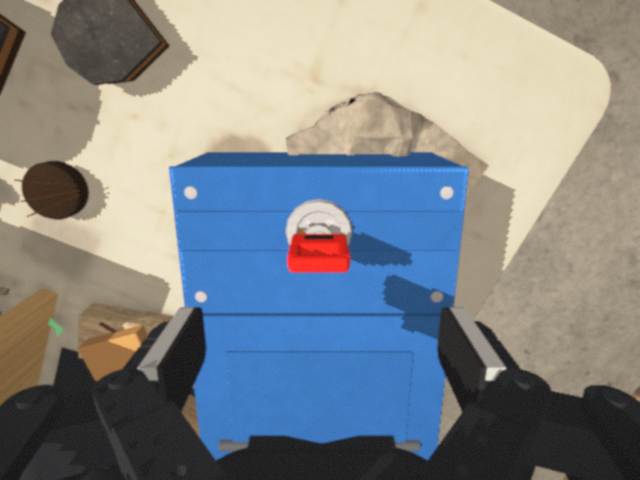

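```bash
python3 -m creep '[{"x":0,"y":-1,"z":31,"rx":0,"ry":0,"rz":0,"hand":60},{"x":0,"y":0,"z":31,"rx":0,"ry":0,"rz":0,"hand":60},{"x":0,"y":0,"z":31,"rx":0,"ry":0,"rz":0,"hand":60},{"x":0,"y":0,"z":0,"rx":0,"ry":0,"rz":0,"hand":60},{"x":0,"y":0,"z":0,"rx":0,"ry":0,"rz":0,"hand":20},{"x":0,"y":0,"z":0,"rx":0,"ry":0,"rz":0,"hand":20},{"x":0,"y":0,"z":0,"rx":0,"ry":0,"rz":0,"hand":20},{"x":0,"y":0,"z":0,"rx":0,"ry":0,"rz":0,"hand":20},{"x":0,"y":0,"z":0,"rx":0,"ry":0,"rz":0,"hand":20},{"x":0,"y":0,"z":0,"rx":0,"ry":0,"rz":0,"hand":20}]' 50
python3 - <<'E'
from h import *
s=sense();print(s["contact_force"],s["wrist_torque"],s["opening"]*85.4,s["qpos"])
E
```

```text
clock: 3.72
eef_pos: [451.0, 269.5, 108.9]
tcp_rot: [3.141, 0.002, -2.714]
contact_force: [-1.0, 0.0, 8.3]
opening: 0.365
grasp_force: 49.4
[-0.95841406  0.02137854  8.29726809] [-0.04770491  0.33799454 -0.07070429] 31.20753255658713 [ 5.35570691e-01  3.54847657e-01  1.95166101e+00  1.64351119e-04
  8.32688767e-01 -1.46326725e+00]
```

```bash
python3 -m creep '[{"x":0,"y":0,"z":0,"rx":0,"ry":0,"rz":0.16,"hand":20},{"x":0,"y":0,"z":0,"rx":0,"ry":0,"rz":0.16,"hand":20},{"x":0,"y":0,"z":0,"rx":0,"ry":0,"rz":0.16,"hand":20},{"x":0,"y":0,"z":0,"rx":0,"ry":0,"rz":0.16,"hand":20},{"x":0,"y":0,"z":0,"rx":0,"ry":0,"rz":0.16,"hand":20},{"x":0,"y":0,"z":0,"rx":0,"ry":0,"rz":0.16,"hand":20},{"x":0,"y":0,"z":0,"rx":0,"ry":0,"rz":0.16,"hand":20},{"x":0,"y":0,"z":0,"rx":0,"ry":0,"rz":0.16,"hand":20},{"x":0,"y":0,"z":0,"rx":0,"ry":0,"rz":0.16,"hand":20},{"x":0,"y":0,"z":0,"rx":0,"ry":0,"rz":0.16,"hand":20},{"x":0,"y":0,"z":0,"rx":0,"ry":0,"rz":0,"hand":20}]'
python3 - <<'E'
from h import *
s=sense();print(s["contact_force"],s["wrist_torque"],s["opening"]*85.4,s["qpos"])
E
```

```text
clock: 5.1
eef_pos: [451.9, 268.0, 108.9]
tcp_rot: [3.139, 0.002, 1.968]
contact_force: [4.0, -8.9, 8.5]
opening: 0.367
grasp_force: 49.6
[ 4.03965328 -8.86974406  8.45202665] [-1.82238859 -0.68264612  0.05554859] 31.34051226716462 [ 0.53416244  0.35479655  1.95167404 -0.00355791  0.83276454  0.13901641]
```

```bash
python3 -m creep '[{"x":0,"y":0,"z":0,"rx":0,"ry":0,"rz":0.08,"hand":20},{"x":0,"y":0,"z":0,"rx":0,"ry":0,"rz":0.08,"hand":20},{"x":0,"y":0,"z":0,"rx":0,"ry":0,"rz":0.05,"hand":20},{"x":0,"y":0,"z":0,"rx":0,"ry":0,"rz":0,"hand":20},{"x":0,"y":0,"z":0,"rx":0,"ry":0,"rz":0,"hand":20}]'
python3 - <<'E'
from h import *
s=sense();print(s["contact_force"],s["wrist_torque"],s["opening"]*85.4,s["qpos"])
f=grab_frame("scene");cv2.imwrite("pics/s2.png",cv2.resize(f[170:290,190:350],(640,480))[:,:,::-1])
E
```

```text
clock: 5.72
eef_pos: [451.7, 267.4, 108.8]
tcp_rot: [3.139, 0.003, 1.761]
contact_force: [4.1, -11.3, 9.4]
opening: 0.368
grasp_force: 49.7
[  4.10083974 -11.34967412   9.35378312] [-2.31807642 -0.70881436  0.09376641] 31.435605230308806 [ 0.53386853  0.35475297  1.95203448 -0.00444114  0.83344888  0.34657366]
```

View pics/s2.png

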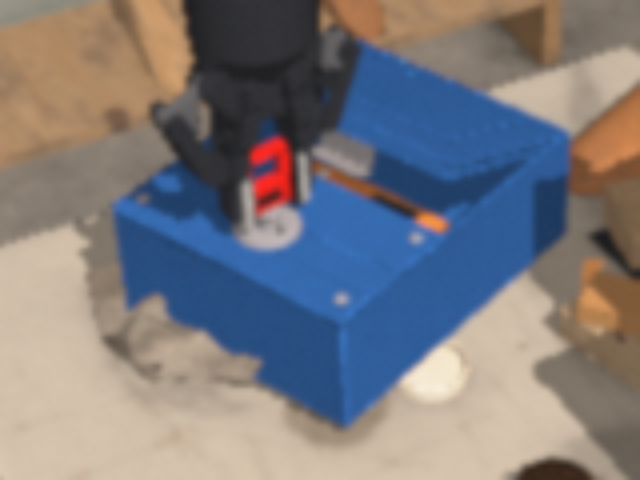

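```bash
python3 -m creep '[{"x":0,"y":0,"z":0,"rx":0,"ry":0,"rz":0.08,"hand":20},{"x":0,"y":0,"z":0,"rx":0,"ry":0,"rz":0.06,"hand":20},{"x":0,"y":0,"z":0,"rx":0,"ry":0,"rz":0,"hand":20}]'
python3 - <<'E'
from h import *
s=sense();print(s["contact_force"],s["wrist_torque"],s["opening"]*85.4,s["qpos"])
E
```

```text
clock: 6.15
eef_pos: [451.5, 266.7, 108.8]
tcp_rot: [3.139, 0.004, 1.621]
contact_force: [3.3, -16.8, 11.0]
opening: 0.368
grasp_force: 49.9
[  3.29508861 -16.75555484  10.97954626] [-2.91856497 -0.65035166  0.35805015] 31.38722481366176 [ 0.53349598  0.35453228  1.95240436 -0.00573726  0.83431576  0.48715466]
```

```bash
python3 -m creep '[{"x":0,"y":0,"z":0,"rx":0,"ry":0,"rz":-0.16,"hand":20},{"x":0,"y":0,"z":0,"rx":0,"ry":0,"rz":-0.16,"hand":20},{"x":0,"y":0,"z":0,"rx":0,"ry":0,"rz":-0.16,"hand":20},{"x":0,"y":0,"z":0,"rx":0,"ry":0,"rz":-0.16,"hand":20},{"x":0,"y":0,"z":0,"rx":0,"ry":0,"rz":-0.16,"hand":20},{"x":0,"y":0,"z":0,"rx":0,"ry":0,"rz":-0.16,"hand":20},{"x":0,"y":0,"z":0,"rx":0,"ry":0,"rz":-0.16,"hand":20},{"x":0,"y":0,"z":0,"rx":0,"ry":0,"rz":-0.16,"hand":20},{"x":0,"y":0,"z":0,"rx":0,"ry":0,"rz":-0.16,"hand":20},{"x":0,"y":0,"z":0,"rx":0,"ry":0,"rz":-0.16,"hand":20},{"x":0,"y":0,"z":0,"rx":0,"ry":0,"rz":-0.16,"hand":20},{"x":0,"y":0,"z":0,"rx":0,"ry":0,"rz":-0.16,"hand":20},{"x":0,"y":0,"z":0,"rx":0,"ry":0,"rz":-0.05,"hand":20},{"x":0,"y":0,"z":0,"rx":0,"ry":0,"rz":0,"hand":20}]'
python3 - <<'E'
from h import *
s=sense();print(s["contact_force"],s["wrist_torque"],s["opening"]*85.4,s["qpos"])
E
python3 -m creep '[{"x":0,"y":0,"z":0,"rx":0,"ry":0,"rz":-0.08,"hand":20},{"x":0,"y":0,"z":0,"rx":0,"ry":0,"rz":-0.08,"hand":20},{"x":0,"y":0,"z":0,"rx":0,"ry":0,"rz":0,"hand":20}]'
python3 - <<'E'
from h import *
s=sense();print(s["contact_force"],s["wrist_torque"],s["opening"]*85.4,s["qpos"])
E
```

```text
clock: 7.9
eef_pos: [449.9, 269.3, 108.8]
tcp_rot: [3.141, 0.0, -2.693]
contact_force: [-5.5, 1.1, 11.4]
opening: 0.367
grasp_force: 49.9
[-5.48133576  1.09088628 11.41741507] [ 0.1021155  1.1483683 -0.0428374] 31.31682432567885 [ 5.35948011e-01  3.54560211e-01  1.95236183e+00  1.16169736e-03
  8.34311541e-01 -1.48396208e+00]
clock: 8.28
eef_pos: [449.7, 269.2, 108.8]
tcp_rot: [3.141, -0.0, -2.533]
contact_force: [-5.7, -0.2, 11.9]
opening: 0.365
grasp_force: 50.0
[-5.74658821 -0.16847054 11.87472671] [ 0.02028956  1.28348975 -0.05118369] 31.169008507274352 [ 5.35943770e-01  3.54525423e-01  1.95257215e+00  1.22888337e-03
  8.34626143e-01 -1.64431141e+00]
```

```bash
for i in 1 2; do python3 -m creep '[{"x":0,"y":0,"z":0,"rx":0,"ry":0,"rz":-0.07,"hand":20},{"x":0,"y":0,"z":0,"rx":0,"ry":0,"rz":0,"hand":20}]' >/dev/null
python3 - <<'E'
from h import *
s=sense();print(s["contact_force"],s["wrist_torque"],s["tcp_rot"])
E
done
```

```text
[-6.61227446 -1.75217378 13.07429504] [-0.13215154  1.28826802 -0.11444797] [ 3.14077043e+00 -3.47324034e-04 -2.46317936e+00]
[-7.12848066 -1.78123988 14.00086538] [-0.33992317  1.36100809 -0.23648875] [ 3.14069354e+00 -1.03032956e-03 -2.39330721e+00]
```

```bash
python3 -m creep '[{"x":0,"y":0,"z":0,"rx":0,"ry":0,"rz":0.1,"hand":20},{"x":0,"y":0,"z":0,"rx":0,"ry":0,"rz":0.1,"hand":20},{"x":0,"y":0,"z":0,"rx":0,"ry":0,"rz":0.11,"hand":20},{"x":0,"y":0,"z":0,"rx":0,"ry":0,"rz":0,"hand":20},{"x":0,"y":0,"z":0,"rx":0,"ry":0,"rz":0,"hand":52},{"x":0,"y":0,"z":0,"rx":0,"ry":0,"rz":0,"hand":52},{"x":0,"y":0,"z":0,"rx":0,"ry":0,"rz":0,"hand":52},{"x":0,"y":0,"z":0,"rx":0,"ry":0,"rz":0,"hand":52}]'
python3 - <<'E'
from h import *
c=get_calibration("wrist");f=grab_frame("wrist");cv2.imwrite("pics/w3.png",f[:,:,::-1]);np.savez("w3.npz",**c)
r=lockmeas(f,c)
m=red(f);x,y,w,h,_=r[0]
# lower (front) silhouette edges of the bow
for v in (y+1,y+3,y+h-3):
    u=np.where(m[v,x-3:x+w+3])[0];print(v,u.min()+x-3,u.max()+x-3)
cols=[(u,np.where(m[:,u])[0].min(),np.where(m[:,u])[0].max()) for u in range(x+3,x+w-2,6)];print(cols)
y24=np.radians(24.4);a=0.698
tz=np.array([np.sin(a)*np.cos(y24),np.sin(a)*np.sin(y24),-np.cos(a)])
G=np.array([450.5,269,124]);R=Ro.from_euler("xyz",[np.pi,0,np.radians(204.4)])*Ro.from_rotvec([0,-a,0])
print(R.apply([0,0,1]),tz)
go(G+21*tz,R.as_euler("xyz"))
E
```

```text
clock: 9.78
eef_pos: [450.2, 268.9, 107.2]
tcp_rot: [3.142, -0.0, -2.703]
contact_force: [0.2, 0.0, -0.2]
opening: 0.608
grasp_force: 0.0
bow ([268, 311, 107, 92, 7506], [320.8, 359.4])
grey [([270, 252, 100, 71, 4754], [319.3, 284.9]), ([209, 295, 38, 64, 945], [226.9, 325.4]), ([397, 295, 38, 65, 990], [415.7, 326.1]), ([244, 411, 17, 1, 17], [252.0, 411.0]), ([331, 412, 66, 1, 66], [363.5, 412.0]), ([265, 433, 88, 10, 375], [314.5, 437.1])]
312 281 361
314 280 362
400 271 370
[(271, np.int64(354), np.int64(400)), (277, np.int64(323), np.int64(401)), (283, np.int64(311), np.int64(401)), (289, np.int64(311), np.int64(401)), (295, np.int64(311), np.int64(401)), (301, np.int64(311), np.int64(401)), (307, np.int64(311), np.int64(401)), (313, np.int64(312), np.int64(401)), (319, np.int64(312), np.int64(402)), (325, np.int64(311), np.int64(402)), (331, np.int64(311), np.int64(401)), (337, np.int64(312), np.int64(401)), (343, np.int64(311), np.int64(401)), (349, np.int64(311), np.int64(401)), (355, np.int64(311), np.int64(401)), (361, np.int64(312), np.int64(401)), (367, np.int64(337), np.int64(401))]
[ 0.58528429  0.26549673 -0.76612909] [ 0.58528429  0.26549673 -0.76612909]
clock 9.825 at [450.2 268.9 107.2] [-3.142 -0.    -2.703]
shift tool [-13.8  -0.2  -0.7] rotvec [ 0.004 -0.698  0.012]
```

```bash
python3 -m creep '[{"x":-7,"y":0,"z":0,"rx":0,"ry":0,"rz":0.01,"hand":52},{"x":-7,"y":0,"z":0,"rx":0,"ry":0,"rz":0,"hand":52},{"x":0,"y":0,"z":0,"rx":0,"ry":-0.175,"rz":0,"hand":52},{"x":0,"y":0,"z":0,"rx":0,"ry":-0.175,"rz":0,"hand":52},{"x":0,"y":0,"z":0,"rx":0,"ry":-0.175,"rz":0,"hand":52},{"x":0,"y":0,"z":0,"rx":0,"ry":-0.175,"rz":0,"hand":52},{"x":0,"y":0,"z":0,"rx":0,"ry":0,"rz":0,"hand":52},{"x":0,"y":0,"z":0,"rx":0,"ry":0,"rz":0,"hand":52}]'
python3 - <<'E'
from h import *
s=sense();print(s["contact_force"],s["qpos"].round(3))
c=get_calibration("wrist");f=grab_frame("wrist");cv2.imwrite("pics/w4.png",f[:,:,::-1]);np.savez("w4.npz",**c)
r=lockmeas(f,c)
R=Ro.from_euler("xyz",s["tcp_rot"]);print("tz",R.apply([0,0,1]).round(3))
G=np.array([450.5,269,124]);print("bow in tool (want 0,0,-21):",R.inv().apply(G-s["eef_pos"]).round(1))
print("proj: bowpt,top",proj(c,np.array([450.5,269,122])),proj(c,np.array([450.5,269,155])),proj(c,np.array([450.5,269,112])))
E
```

```text
clock: 10.82
eef_pos: [479.8, 257.9, 113.2]
tcp_rot: [-3.078, 0.488, -2.72]
contact_force: [-1.8, 3.1, 0.3]
opening: 0.607
grasp_force: 1.5
[-1.75085361  3.09992834  0.32076075] [ 0.575  0.244  2.252 -0.669  0.217 -0.777]
bow ([278, 253, 125, 156, 9646], [343.3, 332.8])
grey [([158, 193, 9, 8, 59], [161.4, 196.0]), ([158, 263, 21, 43, 65], [166.8, 281.2]), ([210, 295, 36, 64, 897], [226.9, 325.6]), ([402, 294, 32, 65, 867], [416.3, 326.8]), ([195, 301, 17, 12, 157], [203.2, 306.3]), ([189, 327, 8, 12, 20], [192.6, 332.4]), ([327, 344, 42, 31, 886], [348.3, 356.1]), ([377, 356, 28, 49, 633], [391.9, 388.4]), ([327, 394, 21, 9, 85], [334.0, 399.0]), ([242, 432, 57, 8, 101], [260.2, 434.0]), ([168, 438, 9, 11, 85], [172.3, 443.5]), ([466, 443, 23, 6, 129], [476.6, 445.6])]
tz [ 0.453  0.134 -0.882]
bow in tool (want 0,0,-21): [ 14.5  20.8 -21.3]
proj: bowpt,top [381.68429111 295.29079934] [387.37633294 393.13339056] [380.32062159 271.85018465]
```

View pics/w4.png

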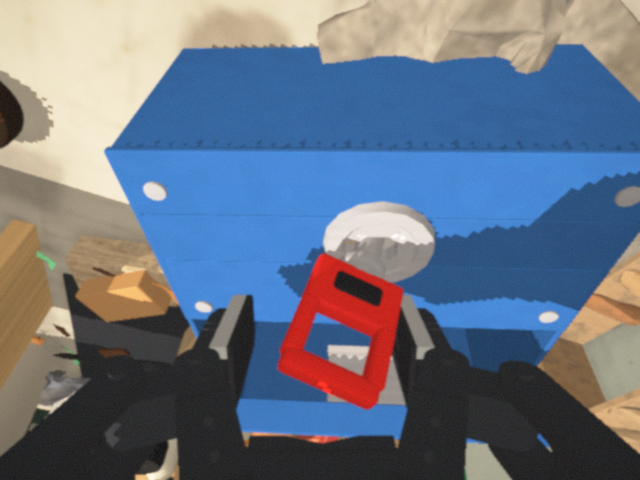

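```bash
cat >> h.py <<'E'
def pose(yaw,lean): # tool closing across yaw frame, leaning back
    return Ro.from_euler("xyz",[np.pi,0,yaw+np.pi])*Ro.from_rotvec([0,-lean,0])
E
python3 - <<'E'
from h import *
R=pose(np.radians(24.6),0.45);G=np.array([450.5,269,124])
go(G+21*R.apply([0,0,1]),R.as_euler("xyz"))
E
```

```text
clock 10.875 at [479.7 257.8 113.1] [-3.078  0.488 -2.72 ]
shift tool [15.2 22.3 -0.4] rotvec [-0.067  0.038 -0.008]
```

```bash
python3 -m creep '[{"x":4,"y":5.5,"z":0,"rx":-0.017,"ry":0.01,"rz":0,"hand":52},{"x":4,"y":5.5,"z":0,"rx":-0.017,"ry":0.01,"rz":0,"hand":52},{"x":4,"y":5.5,"z":0,"rx":-0.017,"ry":0.01,"rz":0,"hand":52},{"x":4,"y":5.5,"z":0,"rx":-0.017,"ry":0.01,"rz":0,"hand":52},{"x":0,"y":0,"z":0,"rx":0,"ry":0,"rz":0,"hand":52}]'
python3 - <<'E'
from h import *
s=sense();print(s["contact_force"],s["qpos"].round(3))
R=pose(np.radians(24.6),0.45);G=np.array([450.5,269,124])
go(G+21*R.apply([0,0,1]),R.as_euler("xyz"))
c=get_calibration("wrist");f=grab_frame("wrist");cv2.imwrite("pics/w5.png",f[:,:,::-1]);np.savez("w5.npz",**c)
r=lockmeas(f,c)
m=red(f);x,y,w,h,_=r[0];
q=cv2.minAreaRect(cv2.findNonZero(m[y:y+h,x:x+w]));print(q,cv2.boxPoints(q)+[x,y])
# expected bow corners if standing true
yv=np.array([-np.sin(.429),np.cos(.429),0]);xv=np.array([np.cos(.429),np.sin(.429),0])
for zz in(112,155):
  for sy in(-16,16):print(zz,sy,proj(c,np.array([450.5,269,zz])+sy*yv-4*xv).round(0))
E
```

```text
clock: 11.5
eef_pos: [457.8, 271.4, 104.8]
tcp_rot: [3.137, 0.447, -2.722]
contact_force: [-0.7, 0.2, 0.1]
opening: 0.607
grasp_force: 0.0
[-0.66427352  0.16109997  0.08756789] [ 0.571  0.244  2.258 -0.3    0.206 -1.14 ]
clock 11.5 at [457.8 271.4 104.8] [ 3.137  0.447 -2.722]
shift tool [-1.5  0.9  0.4] rotvec [ 0.001 -0.003 -0.009]
bow ([265, 300, 111, 138, 9521], [320.4, 372.4])
grey [([210, 295, 36, 64, 896], [226.9, 325.6]), ([398, 294, 36, 65, 902], [415.8, 325.4]), ([479, 339, 17, 12, 150], [487.6, 344.7]), ([146, 341, 18, 11, 153], [154.2, 346.3]), ([288, 378, 63, 26, 1334], [321.0, 389.5]), ([280, 429, 67, 10, 312], [306.8, 434.4]), ([464, 472, 32, 6, 190], [479.7, 474.5])]
((59.60130310058594, 69.55668640136719), (109.89519500732422, 127.70087432861328), 7.431407928466797) [[261.85688019 425.76392365]
 [278.37360382 299.13569117]
 [387.34572601 313.34944916]
 [370.82900238 439.97767639]]
112 -16 [277. 306.]
112 16 [366. 305.]
155 -16 [266. 430.]
155 16 [379. 429.]
```

```bash
python3 -m creep '[{"x":-1,"y":0,"z":0,"rx":0,"ry":0,"rz":0,"hand":20},{"x":0,"y":0,"z":0,"rx":0,"ry":0,"rz":0,"hand":20},{"x":0,"y":0,"z":0,"rx":0,"ry":0,"rz":0,"hand":20},{"x":0,"y":0,"z":0,"rx":0,"ry":0,"rz":0,"hand":20},{"x":0,"y":0,"z":0,"rx":0,"ry":0,"rz":0,"hand":20},{"x":0,"y":0,"z":0,"rx":0,"ry":0,"rz":0,"hand":20}]' 60
python3 - <<'E'
from h import *
s=sense();print(s["contact_force"],s["wrist_torque"],s["qpos"].round(3))
E
python3 -m creep '[{"x":-2.2,"y":0,"z":-4.5,"rx":0,"ry":0,"rz":0,"hand":20},{"x":-2.2,"y":0,"z":-4.5,"rx":0,"ry":0,"rz":0,"hand":20},{"x":0,"y":0,"z":0,"rx":0,"ry":0,"rz":0,"hand":20}]'
python3 - <<'E'
from h import *
s=sense();print(s["contact_force"],s["wrist_torque"],s["qpos"].round(3))
E
```

```text
clock: 12.3
eef_pos: [458.6, 272.0, 105.5]
tcp_rot: [3.137, 0.448, -2.721]
contact_force: [1.0, -1.7, 3.5]
opening: 0.363
grasp_force: 59.0
[ 1.03907259 -1.74111418  3.45380372] [-0.36566675 -0.12119217 -0.12148086] [ 0.571  0.243  2.256 -0.298  0.207 -1.142]
clock: 12.68
eef_pos: [458.9, 272.3, 115.9]
tcp_rot: [3.137, 0.448, -2.721]
contact_force: [1.4, 0.5, 0.5]
opening: 0.362
grasp_force: 65.0
[1.44821638 0.4757479  0.47393322] [-0.03996963  0.08165804  0.03382718] [ 0.571  0.221  2.25  -0.263  0.234 -1.179]
```

```bash
python3 -m creep '[{"x":-2.2,"y":0,"z":-4.5,"rx":0,"ry":0,"rz":0,"hand":20},{"x":-2.2,"y":0,"z":-4.5,"rx":0,"ry":0,"rz":0,"hand":20},{"x":-2.2,"y":0,"z":-4.5,"rx":0,"ry":0,"rz":0,"hand":20},{"x":-2.2,"y":0,"z":-4.5,"rx":0,"ry":0,"rz":0,"hand":20},{"x":-4.4,"y":0,"z":-9,"rx":0,"ry":0,"rz":0,"hand":20},{"x":-8.8,"y":0,"z":-18,"rx":0,"ry":0,"rz":0,"hand":20},{"x":-13,"y":0,"z":-27,"rx":0,"ry":0,"rz":0,"hand":20},{"x":0,"y":0,"z":0,"rx":0,"ry":0,"rz":0,"hand":20}]'
python3 - <<'E'
from h import *
s=sense();print(s["contact_force"],s["wrist_torque"],s["qpos"].round(3))
f=grab_frame("scene");cv2.imwrite("pics/s3.png",f[:,:,::-1]);cs=get_calibration("scene")
t=grab_frame("top");cv2.imwrite("pics/t3.png",t[:,:,::-1])
print(blobs(red(f),30),blobs(red(t),30))
# hook + shelf views: crop with both, upscaled
a=cv2.resize(f[160:300,220:440],(770,490),interpolation=cv2.INTER_CUBIC)
cv2.imwrite("pics/z3.png",a[:,:,::-1])
c=get_calibration("wrist");w=grab_frame("wrist");cv2.imwrite("pics/w6.png",w[:,:,::-1]);np.savez("w6.npz",**c)
r=lockmeas(w,c);m=red(w);x,y,ww,h,_=r[0]
for v in range(y+2,y+h,10):
    u=np.where(m[v])[0];print(v,u.min(),u.max(),end=' | ')
E
```

```text
clock: 13.68
eef_pos: [460.4, 272.8, 198.3]
tcp_rot: [3.136, 0.452, -2.721]
contact_force: [-0.1, -0.6, -0.4]
opening: 0.365
grasp_force: 65.1
[-0.07312445 -0.55460217 -0.41683545] [-0.11200426  0.27993666  0.02265408] [ 0.57   0.065  2.18  -0.137  0.451 -1.312]
[([353, 168, 21, 14, 115], [362.3, 174.8]), ([435, 172, 7, 8, 44], [437.6, 175.8]), ([247, 182, 10, 11, 49], [251.0, 186.2]), ([392, 313, 11, 9, 39], [397.1, 316.8])] [([251, 64, 8, 10, 62], [254.7, 68.3]), ([182, 100, 47, 37, 517], [197.4, 118.6]), ([224, 273, 10, 6, 38], [228.5, 275.7])]
bow ([264, 297, 112, 136, 9952], [319.6, 368.5])
grey [([172, 237, 21, 25, 229], [182.8, 246.2]), ([251, 237, 21, 5, 21], [261.0, 239.4]), ([289, 237, 77, 68, 3054], [321.9, 267.4]), ([368, 242, 38, 1, 38], [386.5, 242.0]), ([179, 267, 19, 12, 38], [191.4, 275.2]), ([167, 280, 22, 37, 78], [175.8, 298.6]), ([248, 291, 28, 62, 831], [261.8, 320.4]), ([368, 291, 28, 62, 826], [380.9, 320.4]), ([201, 334, 29, 29, 355], [211.9, 348.4]), ([290, 357, 44, 27, 700], [309.0, 367.0]), ([263, 416, 11, 20, 127], [267.8, 425.9]), ([493, 419, 3, 10, 23], [494.2, 423.4]), ([144, 420, 7, 13, 60], [146.5, 425.2]), ([441, 435, 34, 38, 589], [453.5, 458.9]), ([184, 444, 15, 29, 196], [191.6, 461.8]), ([171, 455, 13, 18, 104], [177.8, 465.6])]
299 279 303 | 309 276 365 | 319 275 366 | 329 274 367 | 339 273 368 | 349 271 369 | 359 270 370 | 369 269 372 | 379 267 374 | 389 266 375 | 399 264 375 | 409 268 373 | 419 269 373 | 429 330 368 |
```

View pics/z3.png

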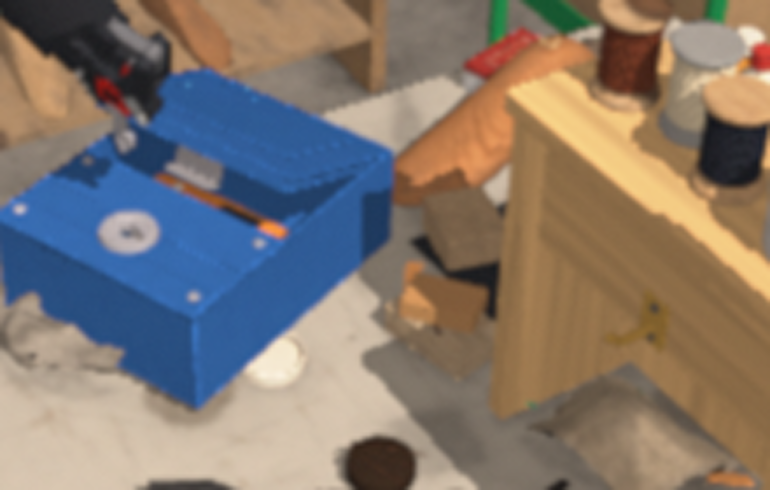

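```bash
python3 - <<'E'
from h import *
cs,ct=get_calibration("scene"),get_calibration("top")
S=cv2.imread("pics/s3.png")[:,:,::-1].copy();T=cv2.imread("pics/t3.png")[:,:,::-1].copy()
h=cv2.cvtColor(S,cv2.COLOR_RGB2HSV)
for v in range(246,262,1): print(v,' '.join('%d/%d/%d'%tuple(h[v,u]) for u in range(390,412,2)))
ht=cv2.cvtColor(T,cv2.COLOR_RGB2HSV);m=cv2.inRange(ht,(12,70,130),(28,200,255));m[:,:300]=0;m[:,445:]=0;m[:120]=0;m[205:]=0
P=[]
for u in range(315,430,5):
    col=np.where(m[:,u])[0]
    if len(col): P.append((u,col.max()))
print(P)
P=np.array(P,float);l=cv2.fitLine(P.astype(np.float32),cv2.DIST_HUBER,0,.01,.01).ravel();a=plane(ct,l[2:]-60*l[:2],266);b=plane(ct,l[2:]+60*l[:2],266);print(a,b,np.degrees(np.arctan2((a-b)[1],(a-b)[0]))-90)
# check key pose in hand against w6
c=dict(np.load("w6.npz"));s=sense()
R0=pose(np.radians(24.4),.448);R1=Ro.from_euler("xyz",s["tcp_rot"])
Kp=Ro.from_euler("z",24.4,degrees=True)
for (y,z) in((-16,112),(16,112),(-16,155),(16,155),(-10,131.5),(10,147.5)):
    X=np.array([450.5,269,z])+Kp.apply([-4,y,0]); t=R0.inv().apply(X-[458.6,272,105.5])
    print(y,z,proj(c,R1.apply(t)+s["eef_pos"]).round(0))
E
```

```text
246 16/126/154 16/128/146 16/127/143 16/124/136 16/126/132 16/125/135 16/128/140 18/155/128 18/146/110 17/149/130 16/130/139
247 16/124/152 16/128/146 16/126/144 16/126/140 16/128/134 16/125/133 16/128/136 18/156/126 17/103/89 18/147/118 17/147/134
248 16/126/152 16/127/145 16/126/146 16/125/145 16/126/138 16/125/133 16/128/133 18/158/126 17/103/89 17/141/112 18/158/134
249 16/127/151 16/125/145 16/127/147 16/124/148 16/124/142 16/126/134 17/129/130 18/163/128 18/143/109 18/154/119 18/162/132
250 16/126/150 16/126/144 16/127/147 16/125/149 16/126/144 16/123/139 16/131/128 18/165/127 18/162/124 18/164/126 18/159/136
251 16/125/151 16/126/144 16/125/147 16/125/149 16/125/147 16/124/144 17/134/131 18/165/127 19/166/126 18/165/128 18/157/138
252 16/127/151 16/126/144 16/127/147 16/125/149 16/125/151 16/125/149 17/137/132 18/165/128 18/164/129 18/165/128 18/156/136
253 16/126/150 16/127/145 16/127/147 16/126/148 16/127/154 16/129/146 17/147/134 18/165/133 18/166/134 18/166/129 18/150/133
254 16/125/149 17/128/143 16/132/143 16/127/147 16/128/151 17/142/138 18/159/136 18/166/137 19/161/128
[... 927 characters left out ...]
p.int64(190)), (325, np.int64(190)), (330, np.int64(189)), (335, np.int64(189)), (340, np.int64(189)), (345, np.int64(189)), (350, np.int64(188)), (355, np.int64(188)), (360, np.int64(188)), (365, np.int64(188)), (370, np.int64(187)), (375, np.int64(187)), (380, np.int64(185)), (385, np.int64(184)), (390, np.int64(184)), (395, np.int64(184)), (400, np.int64(183)), (405, np.int64(183)), (410, np.int64(183)), (415, np.int64(183)), (420, np.int64(183)), (425, np.int64(195))]
[625.38188838  97.02895106 266.        ] [ 642.48818262 -161.75129122  266.        ] 3.781952533036673
-16 112 [276. 300.]
16 112 [365. 300.]
-16 155 [264. 423.]
16 155 [377. 423.]
-10 131.5 [290. 348.]
10 147.5 [354. 397.]
```

```bash
python3 - <<'E'
from h import *
cs=get_calibration("scene")
print(plane(cs,(394.3,255.8),176),plane(cs,(402,255),168))
R=pose(np.radians(3.2),.7);go([540,-48,272],R.as_euler("xyz"))
E
```

```text
[619.24025173 -45.22242323 176.        ] [640.70785655 -44.1330224  168.        ]
clock 13.825 at [458.6 271.5 194.8] [ 3.137  0.446 -2.721]
shift tool [  17.3 -324.5  -95.3] rotvec [ 0.203 -0.251  0.307]
```

```bash
python3 -m creep '[{"x":2.2,"y":-20,"z":-12,"rx":0,"ry":0,"rz":0,"hand":20},{"x":2.2,"y":-38,"z":-12,"rx":0,"ry":0,"rz":0,"hand":20},{"x":2.2,"y":-38,"z":-12,"rx":0,"ry":0,"rz":0,"hand":20},{"x":2.2,"y":-38,"z":-12,"rx":0,"ry":0,"rz":0,"hand":20},{"x":2.2,"y":-38,"z":-12,"rx":0,"ry":0,"rz":0,"hand":20},{"x":2.2,"y":-38,"z":-12,"rx":0,"ry":0,"rz":0,"hand":20},{"x":2.2,"y":-38,"z":-12,"rx":0,"ry":0,"rz":0,"hand":20},{"x":2.2,"y":-38,"z":-12,"rx":0,"ry":0,"rz":0,"hand":20},{"x":0,"y":-38,"z":0,"rx":0,"ry":0,"rz":0,"hand":20},{"x":0,"y":0,"z":0,"rx":0.051,"ry":-0.063,"rz":0.077,"hand":20},{"x":0,"y":0,"z":0,"rx":0.051,"ry":-0.063,"rz":0.077,"hand":20},{"x":0,"y":0,"z":0,"rx":0.051,"ry":-0.063,"rz":0.077,"hand":20},{"x":0,"y":0,"z":0,"rx":0.051,"ry":-0.063,"rz":0.077,"hand":20},{"x":0,"y":0,"z":0,"rx":0,"ry":0,"rz":0,"hand":20},{"x":0,"y":0,"z":0,"rx":0,"ry":0,"rz":0,"hand":20}]'
python3 - <<'E'
from h import *
s=sense();print(s["contact_force"],s["qpos"].round(3))
R=pose(np.radians(3.2),.7);go([540,-48,272],R.as_euler("xyz"))
c=get_calibration("wrist");f=grab_frame("wrist");cv2.imwrite("pics/w7.png",f[:,:,::-1]);np.savez("w7.npz",**c)
for X in([619,-45,176],[639,-44,168]):print(proj(c,np.array(X,float)))
print("bow",max(blobs(red(f),60),key=lambda b:b[0][4]))
h=cv2.cvtColor(f,cv2.COLOR_RGB2HSV);m=cv2.inRange(h,(17,142,50),(30,255,200));m[295:]=0
print(blobs(m,40))
p=proj(c,np.array([619,-45,176.])).astype(int)
for v in range(p[1]-30,p[1]+40,5):print(v,' '.join('%d/%d/%d'%tuple(h[v,u]) for u in range(p[0]-30,p[0]+31,6)))
E
```

```text
clock: 15.7
eef_pos: [539.9, -47.4, 272.7]
tcp_rot: [-3.141, 0.7, -3.085]
contact_force: [0.2, 0.9, -0.9]
opening: 0.36
grasp_force: 65.1
[ 0.21638406  0.91117693 -0.85951286] [-0.19  -0.092  2.256  0.503  0.331 -2.24 ]
clock 15.7 at [539.9 -47.4 272.7] [-3.141  0.7   -3.085]
shift tool [ 0.4 -0.6  0.5] rotvec [ 0. -0.  0.]
[316.425599   217.92564157]
[316.5712684  224.19132362]
bow ([265, 297, 111, 137, 9864], [320.1, 369.1])
[([302, 213, 30, 34, 581], [314.9, 229.5])]
187 17/128/212 17/125/224 17/125/224 17/124/225 17/125/226 17/130/219 17/127/221 17/127/219 17/123/226 17/129/218 17/128/207
192 17/128/208 18/124/224 17/125/224 17/126/224 17/121/227 17/126/221 17/130/221 17/127/219 17/124/226 17/125/220 17/128/210
197 17/126/208 17/124/224 18/126/224 17/130/224 17/124/225 17/126/220 17/123/221 17/129/220 18/121/228 16/125/220 16/128/208
202 17/127/211 17/127/223 18/126/223 18/126/225 17/124/227 17/127/219 17/124/222 17/127/219 17/127/227 17/125/218 16/128/207
207 17/125/212 17/129/222 18/124/225 17/128/223 18/124/228 16/129/220 17/128/222 16/126/219 18/126/225 16/124/218 17/128/209

[... 404 characters left out ...]
127/211 19/164/193 19/163/196 19/163/171 19/166/192 19/163/192 17/128/212 17/128/210 17/127/209
232 17/126/205 17/126/205 17/126/205 18/166/192 18/164/193 19/165/172 19/163/195 19/168/190 17/128/203 17/126/205 17/125/204
237 17/127/197 17/126/198 17/127/199 18/163/193 18/163/196 17/93/157 12/18/141 17/60/157 17/127/199 17/126/202 17/125/204
242 17/128/213 17/128/214 17/128/214 18/165/193 19/168/191 11/20/137 15/24/147 9/24/146 17/128/217 16/127/217 17/128/217
247 17/127/218 16/128/216 16/92/199 14/59/160 18/113/174 15/18/141 11/24/149 14/23/143 16/124/216 17/128/221 17/128/221
252 17/126/209 17/126/209 16/44/186 11/24/150 8/25/152 12/23/143 12/22/150 16/23/143 15/78/169 17/127/207 17/131/206
```

```bash
python3 - <<'E'
from h import *
cs=get_calibration("scene");c=dict(np.load("w7.npz"))
f=cv2.imread("pics/w7.png")[:,:,::-1].copy();h=cv2.cvtColor(f,cv2.COLOR_RGB2HSV)
m=cv2.inRange(h,(17,142,50),(30,255,255))
for v in range(211,238,1):
    u=np.where(m[v,295:340])[0]+295; d=[x for x in range(303,330) if m[v,x] and h[v,x,2]<183]
    print(v,(u.min(),u.max(),len(u)) if len(u) else '',(min(d),max(d)) if d else '')
# apron bottom edge / board edges: strong horizontal gradients at side columns
g=cv2.cvtColor(f,cv2.COLOR_RGB2GRAY).astype(int)
for u in (180,220,260,370,410,450):
    d=np.abs(np.diff(cv2.GaussianBlur(g.astype(np.uint8),(1,5),0)[:,u].astype(int)));print(u,[(int(v),int(d[v])) for v in np.argsort(-d)[:8]])
print(tri((cs,(394.3,255.8)),(c,(315.5,216))))
E
```

```text
211  
212  
213 (np.int64(316), np.int64(317), 2) 
214 (np.int64(314), np.int64(319), 6) (315, 318)
215 (np.int64(314), np.int64(320), 7) (315, 319)
216 (np.int64(313), np.int64(320), 8) (319, 319)
217 (np.int64(313), np.int64(320), 8) 
218 (np.int64(313), np.int64(320), 8) 
219 (np.int64(313), np.int64(321), 9) (320, 320)
220 (np.int64(313), np.int64(321), 9) (314, 320)
221 (np.int64(304), np.int64(329), 26) (313, 321)
222 (np.int64(303), np.int64(330), 28) (313, 321)
223 (np.int64(303), np.int64(330), 28) (313, 321)
224 (np.int64(303), np.int64(330), 28) (313, 321)
225 (np.int64(303), np.int64(330), 28) (313, 321)
226 (np.int64(303), np.int64(331), 29) (313, 321)
227 (np.int64(303), np.int64(331), 29) (312, 321)
228 (np.int64(303), np.int64(331), 29) (313, 321)
229 (np.int64(303), np.int64(331), 29) (313, 321)
230 (np.int64(303), np.int64(331), 29) (313, 320)
231 (np.int64(303), np.int64(330), 28) (312, 321)
232 (np.int64(303), np.int64(331), 29) (312, 321)
233 (np.int64(303), np.int64(331), 29) (313, 321)
234 (np.int64(302), np.int64(331), 25) (313, 319)
235 (np.int64(302), np.int64(331), 20) (313, 317)
236 (np.int64(302), np.int64(331), 16) (314, 315)
237 (np.int64(302), np.int64(314), 13) 
180 [(457, 51), (465, 49), (458, 47), (464, 46), (466, 40), (456, 37), (354, 37), (45, 37)]
220 [(24, 38), (23, 34), (9, 33), (8, 31), (37, 29), (348, 28), (38, 26), (25, 26)]
260 [(17, 48), (16, 46), (26, 37), (18, 35), (27, 33), (15, 30), (352, 29), (353, 27)]
370 [(435, 44), (434, 35), (436, 35), (162, 21), (10, 19), (9, 16), (163, 16), (161, 16)]
410 [(5, 26), (4, 24), (26, 24), (27, 23), (331, 19), (332, 18), (6, 18), (333, 17)]
450 [(365, 52), (364, 51), (366, 32), (2, 31), (363, 30), (1, 30), (477, 26), (476, 23)]
(array([619.07110624, -45.32834246, 175.18647711]), [0.7, 0.7])
```

```bash
cat >> h.py <<'E'
SEAT=np.array([638.3,-43.5,168.]);HY=np.radians(3.2);HR=Ro.from_euler("z",HY)
_t=lambda z:pose(np.radians(24.4),.448).inv().apply(np.array([450.5,269,z])-[458.6,272,105.5])
EYE=_t(139.5)
def eyego(x,z,lean,y=0):
    R=pose(HY,lean);e=SEAT+HR.apply([x,y,z-168.]);p=e-R.apply(EYE);go(p,R.as_euler("xyz"));return p,R
E
python3 - <<'E'
from h import *
cs=get_calibration("scene");c=dict(np.load("w7.npz"))
print(EYE)
for x,z in((-19,176),(-16,171),(-13,168),(-8,168),(0,168),(8,168),(16,168)):
    X=SEAT+HR.apply([x,0,z-168]);print(x,z,proj(cs,X).round(1),proj(c,X).round(1))
eyego(-45,175.5,.45)
E
```

```text
[ -6.96197053   0.6140949  -34.37679237]
-19 176 [394.1 255.6] [317.  218.2]
-16 171 [395.  256.9] [317.1 214.7]
-13 168 [396.  257.4] [317.2 213.6]
-8 168 [397.9 256.6] [317.2 217.6]
0 168 [400.9 255.2] [317.3 223.7]
8 168 [403.9 253.8] [317.4 229.5]
16 168 [406.8 252.5] [317.4 235.1]
clock 15.75 at [540.3 -47.6 273. ] [-3.142  0.7   -3.086]
shift tool [ 37.5  -2.  140.4] rotvec [-0.    0.25 -0.  ]
```

```bash
python3 -m creep '[{"x":0,"y":0,"z":0,"rx":0,"ry":0.14,"rz":0,"hand":20},{"x":0,"y":0,"z":0,"rx":0,"ry":0.14,"rz":0,"hand":20},{"x":0,"y":0,"z":0,"rx":0,"ry":0,"rz":0,"hand":20}]'
python3 - <<'E'
from h import *
eyego(-45,175,.42)
E
```

```text
clock: 16.12
eef_pos: [542.5, -47.9, 274.5]
tcp_rot: [-3.141, 0.424, -3.086]
contact_force: [0.5, 0.6, -0.5]
opening: 0.361
grasp_force: 65.1
clock 16.125 at [542.5 -47.9 274.5] [-3.141  0.424 -3.086]
shift tool [  1.7  -1.5 146. ] rotvec [-0.001  0.004  0.   ]
```

```bash
python3 -m creep '[{"x":0.4,"y":-0.4,"z":36,"rx":0,"ry":0,"rz":0,"hand":20},{"x":0.4,"y":-0.4,"z":36,"rx":0,"ry":0,"rz":0,"hand":20},{"x":0.4,"y":-0.4,"z":36,"rx":0,"ry":0,"rz":0,"hand":20},{"x":0.4,"y":-0.4,"z":25,"rx":0,"ry":0,"rz":0,"hand":20},{"x":0,"y":0,"z":13,"rx":0,"ry":0,"rz":0,"hand":20},{"x":0,"y":0,"z":0,"rx":0,"ry":0,"rz":0,"hand":20},{"x":0,"y":0,"z":0,"rx":0,"ry":0,"rz":0,"hand":20}]'
python3 - <<'E'
from h import *
cs=get_calibration("scene");s=sense();print(s["contact_force"],s["qpos"].round(2))
eyego(-45,175,.42)
# verify key in view: wrist eye position & hook through it
c=get_calibration("wrist");f=grab_frame("wrist");cv2.imwrite("pics/w8.png",f[:,:,::-1]);np.savez("w8.npz",**c)
S=grab_frame("scene");cv2.imwrite("pics/s8.png",S[:,:,::-1])
print("red wrist",max(blobs(red(f),60),key=lambda b:b[0][4]),"red scene",blobs(red(S),30))
R=Ro.from_euler("xyz",s["tcp_rot"]);e=s["eef_pos"]+R.apply(EYE)
print("eye",e,"in seat",HR.inv().apply(e-SEAT),"proj scene",proj(cs,e),"wrist",proj(c,e),"tip wrist",proj(c,SEAT+HR.apply([-19,0,8])))
m=red(f);h=cv2.cvtColor(f,cv2.COLOR_RGB2HSV);b=cv2.inRange(h,(17,142,50),(30,255,255))
# eye hole = non-red inside the bow
x,y,w,hh,_=max(blobs(m,60),key=lambda b:b[0][4])[0]
inv=cv2.bitwise_not(m)[y:y+hh,x:x+w];print("holes",x,y,[q for q in blobs(inv,60) if q[0][0]>2 and q[0][0]+q[0][2]<w-2])
print("brass",[q for q in blobs(b,30)])
E
```

```text
clock: 17.0
eef_pos: [598.1, -46.0, 140.0]
tcp_rot: [3.141, 0.423, -3.087]
contact_force: [0.1, -0.5, -1.6]
opening: 0.358
grasp_force: 65.1
[ 0.14518563 -0.4910364  -1.60731284] [-0.12  0.27  2.08  0.19  0.38 -1.91]
clock 17.0 at [598.1 -46.  140. ] [ 3.141  0.423 -3.087]
shift tool [-3.  -0.3  0.5] rotvec [-0.001  0.003 -0.002]
red wrist ([264, 297, 112, 136, 9534], [320.4, 367.4]) red scene [([435, 172, 7, 8, 45], [437.6, 175.7]), ([392, 313, 11, 9, 38], [397.2, 316.9])]
eye [590.34633987 -45.84681818 174.16898756] in seat [-48.00989198   0.33368655   6.16898756] proj scene [382.77223697 261.29080465] wrist [319.68426074 380.85829567] tip wrist [319.04083716 425.52071282]
holes 264 297 [([37, 12, 46, 21, 716], [59.5, 22.3]), ([24, 58, 65, 46, 2418], [55.9, 80.4])]
brass [([293, 427, 51, 16, 580], [316.7, 434.5])]
```

```bash
python3 - <<'E'
from h import *
eyego(-25,174.5,.42)
E
```

```text
clock 17.1 at [598.4 -46.  140.3] [-3.142  0.423 -3.087]
shift tool [-20.7  -0.3   9.3] rotvec [-0.001  0.003 -0.001]
```

```bash
python3 -m creep '[{"x":-7,"y":-0.1,"z":3.1,"rx":0,"ry":0,"rz":0,"hand":20},{"x":-7,"y":-0.1,"z":3.1,"rx":0,"ry":0,"rz":0,"hand":20},{"x":-6.7,"y":-0.1,"z":3.1,"rx":0,"ry":0,"rz":0,"hand":20},{"x":0,"y":0,"z":0,"rx":0,"ry":0,"rz":0,"hand":20}]'
python3 - <<'E'
from h import *
s=sense();print(s["contact_force"])
f=grab_frame("wrist");m=red(f);h=cv2.cvtColor(f,cv2.COLOR_RGB2HSV);b=cv2.inRange(h,(17,142,40),(30,255,255));print("brass",blobs(b,12))
x,y,w,hh,_=max(blobs(m,60),key=lambda b:b[0][4])[0];print(x,y,w,hh)
eyego(-17,172,.42)
E
```

```text
clock: 17.6
eef_pos: [621.5, -44.9, 139.2]
tcp_rot: [3.141, 0.422, -3.087]
contact_force: [-0.4, -0.4, -1.0]
opening: 0.362
grasp_force: 65.1
[-0.39452551 -0.441466   -0.95847301]
brass [([291, 381, 55, 17, 426], [321.4, 390.3]), ([289, 426, 58, 17, 650], [315.9, 434.3])]
265 297 111 135
clock 17.65 at [620.9 -44.9 138.9] [ 3.141  0.421 -3.087]
shift tool [-6.9 -0.2  4.4] rotvec [-0.     0.001 -0.001]
```

```bash
python3 -m creep '[{"x":-3.4,"y":0,"z":2.2,"rx":0,"ry":0,"rz":0,"hand":20},{"x":-3.5,"y":-0.2,"z":2.2,"rx":0,"ry":0,"rz":0,"hand":20},{"x":0,"y":0,"z":0,"rx":0,"ry":0,"rz":0,"hand":20}]'
python3 - <<'E'
from h import *
s=sense();print(s["contact_force"])
f=grab_frame("wrist");h=cv2.cvtColor(f,cv2.COLOR_RGB2HSV);b=cv2.inRange(h,(17,142,40),(30,255,255));print("brass",blobs(b,12))
sub=b[340:425];print([(v,np.where(b[v,265:376])[0].min()+265,np.where(b[v,265:376])[0].max()+265) for v in range(345,425,4) if b[v,265:376].any()])
eyego(-10,170,.42)
E
```

```text
clock: 18.02
eef_pos: [629.1, -44.7, 137.9]
tcp_rot: [3.141, 0.422, -3.087]
contact_force: [0.3, -1.2, -0.8]
opening: 0.361
grasp_force: 65.1
[ 0.34067107 -1.24154632 -0.75471163]
brass [([290, 373, 57, 25, 848], [320.3, 386.8]), ([288, 426, 61, 17, 665], [315.9, 434.3])]
[(373, np.int64(317), np.int64(321)), (377, np.int64(312), np.int64(325)), (381, np.int64(310), np.int64(327)), (385, np.int64(291), np.int64(346)), (389, np.int64(290), np.int64(346)), (393, np.int64(305), np.int64(346)), (397, np.int64(338), np.int64(346))]
clock 18.075 at [628.9 -44.7 137.8] [ 3.141  0.421 -3.087]
shift tool [-5.7  0.1  4.8] rotvec [-0.     0.001 -0.002]
```

```bash
python3 -m creep '[{"x":-2,"y":0,"z":1.6,"rx":0,"ry":0,"rz":0,"hand":20},{"x":-2,"y":0,"z":1.6,"rx":0,"ry":0,"rz":0,"hand":20},{"x":0,"y":0,"z":0,"rx":0,"ry":0,"rz":0,"hand":20}]'
python3 - <<'E'
from h import *
s=sense();print(s["contact_force"],s["wrist_torque"])
E
python3 -m creep '[{"x":-2,"y":0,"z":1.6,"rx":0,"ry":0,"rz":0,"hand":20},{"x":0,"y":0,"z":0,"rx":0,"ry":0,"rz":0,"hand":20}]'
python3 - <<'E'
from h import *
s=sense();print(s["contact_force"],s["wrist_torque"])
f=grab_frame("wrist");h=cv2.cvtColor(f,cv2.COLOR_RGB2HSV);b=cv2.inRange(h,(17,142,40),(30,255,255));print("brass",blobs(b,12))
print([(v,np.where(b[v,265:376])[0].min()+265,np.where(b[v,265:376])[0].max()+265) for v in range(345,425,4) if b[v,265:376].any()])
print(blobs(red(f),60))
eyego(-6,167,.55)
E
```

```text
clock: 18.45
eef_pos: [634.0, -44.5, 136.6]
tcp_rot: [3.141, 0.422, -3.087]
contact_force: [-0.6, -0.1, 0.2]
opening: 0.361
grasp_force: 65.1
[-0.58194057 -0.11913237  0.24502959] [-0.01971304  0.21816435  0.01073629]
clock: 18.7
eef_pos: [636.4, -44.3, 136.0]
tcp_rot: [3.141, 0.422, -3.087]
contact_force: [0.1, -0.1, -0.7]
opening: 0.361
grasp_force: 65.1
[ 0.0773758  -0.11059676 -0.70920294] [-0.01316575  0.19097176 -0.04770731]
brass [([290, 367, 59, 32, 1183], [320.0, 384.2]), ([286, 426, 65, 17, 688], [315.4, 434.2])]
[(369, np.int64(313), np.int64(325)), (373, np.int64(310), np.int64(327)), (377, np.int64(291), np.int64(344)), (381, np.int64(291), np.int64(347)), (385, np.int64(290), np.int64(347)), (389, np.int64(290), np.int64(347)), (393, np.int64(304), np.int64(347)), (397, np.int64(338), np.int64(348))]
[([151, 57, 48, 26, 600], [172.0, 67.2]), ([258, 127, 51, 16, 560], [283.9, 134.7]), ([201, 229, 48, 39, 1121], [228.0, 251.1]), ([265, 296, 111, 136, 9528], [320.4, 367.2])]
clock 18.75 at [636.3 -44.3 136. ] [ 3.141  0.422 -3.087]
shift tool [-6.6  0.1  5. ] rotvec [-0.    -0.128 -0.001]
```

```bash
python3 -m creep '[{"x":-1.6,"y":0,"z":1.3,"rx":0,"ry":-0.035,"rz":0,"hand":20},{"x":-1.6,"y":0,"z":1.3,"rx":0,"ry":-0.035,"rz":0,"hand":20},{"x":-1.6,"y":0,"z":1.3,"rx":0,"ry":-0.035,"rz":0,"hand":20},{"x":-1.6,"y":0,"z":1.3,"rx":0,"ry":-0.025,"rz":0,"hand":20},{"x":0,"y":0,"z":0,"rx":0,"ry":0,"rz":0,"hand":20}]'
python3 - <<'E'
from h import *
s=sense();print(s["contact_force"],s["wrist_torque"])
f=grab_frame("wrist");h=cv2.cvtColor(f,cv2.COLOR_RGB2HSV);b=cv2.inRange(h,(17,142,40),(30,255,255));print("brass",blobs(b,12))
print([(v,np.where(b[v,265:376])[0].min()+265,np.where(b[v,265:376])[0].max()+265) for v in range(345,425,4) if b[v,265:376].any()])
print(blobs(red(f),60))
R=Ro.from_euler("xyz",s["tcp_rot"]);print("eye in seat",HR.inv().apply(s["eef_pos"]+R.apply(EYE)-SEAT))
eyego(-5,163.5,.6)
E
```

```text
clock: 19.38
eef_pos: [645.1, -44.3, 135.0]
tcp_rot: [-3.141, 0.553, -3.088]
contact_force: [2.8, -1.0, 0.4]
opening: 0.359
grasp_force: 65.1
[ 2.76090024 -0.99920123  0.36945189] [-0.13935718 -0.08441566 -0.08079265]
brass [([290, 370, 60, 33, 1627], [320.8, 383.6]), ([286, 426, 66, 17, 672], [316.0, 434.3])]
[(373, np.int64(291), np.int64(348)), (377, np.int64(291), np.int64(348)), (381, np.int64(291), np.int64(349)), (385, np.int64(290), np.int64(349)), (389, np.int64(290), np.int64(349)), (393, np.int64(301), np.int64(349)), (397, np.int64(312), np.int64(349)), (401, np.int64(315), np.int64(325))]
[([131, 10, 54, 30, 772], [155.7, 21.8]), ([252, 89, 57, 18, 686], [280.2, 97.6]), ([197, 196, 51, 40, 1204], [225.4, 217.4]), ([265, 296, 111, 137, 9415], [320.4, 366.9])]
eye in seat [-5.41596471 -0.4884817  -0.13966072]
clock 19.425 at [645.1 -44.2 134.9] [-3.142  0.553 -3.088]
shift tool [0.3 0.5 4.2] rotvec [-0.001 -0.047 -0.002]
```

```bash
python3 -m creep '[{"x":0.1,"y":0.2,"z":1.4,"rx":0,"ry":-0.016,"rz":0,"hand":20},{"x":0.1,"y":0.2,"z":1.4,"rx":0,"ry":-0.016,"rz":0,"hand":20},{"x":0.1,"y":0,"z":1.2,"rx":0,"ry":-0.016,"rz":0,"hand":20},{"x":0,"y":0,"z":0,"rx":0,"ry":0,"rz":0,"hand":20}]'
python3 - <<'E'
from h import *
s=sense();print(s["contact_force"],s["wrist_torque"])
f=grab_frame("wrist");h=cv2.cvtColor(f,cv2.COLOR_RGB2HSV);b=cv2.inRange(h,(17,142,40),(30,255,255));print("brass",blobs(b,12))
print([(v,np.where(b[v,265:376])[0].min()+265,np.where(b[v,265:376])[0].max()+265) for v in range(345,435,4) if b[v,265:376].any()])
R=Ro.from_euler("xyz",s["tcp_rot"]);print("eye in seat",HR.inv().apply(s["eef_pos"]+R.apply(EYE)-SEAT))
E
```

```text
clock: 19.92
eef_pos: [649.2, -44.1, 133.5]
tcp_rot: [-3.14, 0.605, -3.088]
contact_force: [7.6, -1.0, 7.6]
opening: 0.359
grasp_force: 65.5
[ 7.62595347 -0.96088316  7.60345943] [-0.05763825 -0.93596676 -0.11114484]
brass [([290, 370, 60, 43, 1832], [320.6, 386.1]), ([286, 427, 67, 16, 652], [315.7, 434.5])]
[(373, np.int64(291), np.int64(348)), (377, np.int64(291), np.int64(348)), (381, np.int64(291), np.int64(349)), (385, np.int64(290), np.int64(349)), (389, np.int64(290), np.int64(349)), (393, np.int64(295), np.int64(349)), (397, np.int64(310), np.int64(349)), (401, np.int64(310), np.int64(329)), (405, np.int64(311), np.int64(328)), (409, np.int64(313), np.int64(327)), (429, np.int64(286), np.int64(313)), (433, np.int64(286), np.int64(350))]
eye in seat [-3.02132364 -0.52742505 -2.27709772]
```

```bash
python3 -m creep '[{"x":0,"y":0,"z":0,"rx":0,"ry":0,"rz":0,"hand":34},{"x":0,"y":0,"z":0,"rx":0,"ry":0,"rz":0,"hand":40},{"x":0,"y":0,"z":0,"rx":0,"ry":0,"rz":0,"hand":50},{"x":0,"y":0,"z":0,"rx":0,"ry":0,"rz":0,"hand":60},{"x":0,"y":0,"z":0,"rx":0,"ry":0,"rz":0,"hand":60},{"x":0,"y":0,"z":0,"rx":0,"ry":0,"rz":0,"hand":60}]'
python3 - <<'E'
from h import *
s=sense();print(s["contact_force"],s["wrist_torque"],s["opening"])
c=get_calibration("wrist");f=grab_frame("wrist");print(max(blobs(red(f),60),key=lambda b:b[0][4]))
for dz in(-5+15.5,-5,-5-27.5):
  print(proj(c,SEAT+HR.apply([-5,-16,dz])),proj(c,SEAT+HR.apply([-5,16,dz])))
E
```

```text
clock: 20.72
eef_pos: [646.1, -43.4, 130.7]
tcp_rot: [3.141, 0.599, -3.088]
contact_force: [-0.1, -0.4, -0.8]
opening: 0.702
grasp_force: 0.0
[-0.06030474 -0.35311668 -0.79414027] [-0.01778728  0.28299208 -0.01615098] 0.7019243297478418
([265, 298, 106, 142, 9225], [316.2, 368.5])
[264.228349   435.73235563] [372.73518434 435.59521735]
[268.37323121 382.32316613] [368.90565708 382.19473369]
[274.40070325 304.65572462] [363.33680089 304.54034076]
```

```bash
python3 -m creep '[{"x":0,"y":0,"z":-10,"rx":0,"ry":0,"rz":0,"hand":60},{"x":0,"y":0,"z":-20,"rx":0,"ry":0,"rz":0,"hand":60},{"x":0,"y":0,"z":-30,"rx":0,"ry":0,"rz":0,"hand":60},{"x":0,"y":0,"z":-30,"rx":0,"ry":0,"rz":0,"hand":60},{"x":0,"y":0,"z":-30,"rx":0,"ry":0,"rz":0,"hand":60},{"x":0,"y":0,"z":-30,"rx":0,"ry":0,"rz":0,"hand":60},{"x":0,"y":0,"z":-10,"rx":0,"ry":0,"rz":0,"hand":60},{"x":0,"y":0,"z":0,"rx":0,"ry":0,"rz":0,"hand":60},{"x":0,"y":0,"z":0,"rx":0,"ry":0,"rz":0,"hand":60},{"x":0,"y":0,"z":0,"rx":0,"ry":0,"rz":0,"hand":60},{"x":0,"y":0,"z":0,"rx":0,"ry":0,"rz":0,"hand":60},{"x":0,"y":0,"z":0,"rx":0,"ry":0,"rz":0,"hand":60},{"x":0,"y":0,"z":0,"rx":0,"ry":0,"rz":0,"hand":60},{"x":0,"y":0,"z":0,"rx":0,"ry":0,"rz":0,"hand":60}]'
python3 - <<'E'
from h import *
cs=get_calibration("scene");c=get_calibration("wrist");f=grab_frame("wrist");S=grab_frame("scene")
cv2.imwrite("pics/w9.png",f[:,:,::-1]);cv2.imwrite("pics/s9.png",S[:,:,::-1])
print(sense()["contact_force"])
W=[b for b in blobs(red(f),60)];B=[b for b in blobs(red(S),20)];print(W,B)
for dz in(10.5,-5,-32.5):
  for dy in(-16,16):X=SEAT+HR.apply([-5,dy,dz]);print(dz,dy,proj(c,X).round(0),proj(cs,X).round(0))
E
```

```text
clock: 22.52
eef_pos: [556.0, -48.3, 262.8]
tcp_rot: [3.141, 0.599, -3.088]
contact_force: [-0.6, -0.4, -0.3]
opening: 0.706
grasp_force: 0.0
[-0.41301551 -0.28313636  0.12800993]
[([301, 5, 32, 10, 95], [315.7, 9.7]), ([210, 47, 30, 14, 202], [222.5, 52.1]), ([278, 91, 34, 10, 245], [295.3, 95.5]), ([237, 160, 33, 27, 530], [255.4, 175.3]), ([297, 195, 47, 57, 1782], [319.7, 223.1]), ([565, 261, 11, 26, 68], [570.0, 275.4]), ([631, 263, 9, 20, 99], [636.4, 274.8])] [([355, 168, 19, 14, 104], [363.1, 174.4]), ([435, 172, 7, 8, 45], [437.6, 175.7]), ([393, 249, 11, 24, 157], [398.2, 260.9]), ([392, 313, 11, 9, 39], [397.0, 316.8])]
10.5 -16 [296. 249.] [405. 257.]
10.5 16 [344. 249.] [395. 248.]
-5 -16 [297. 230.] [404. 262.]
-5 16 [343. 230.] [394. 253.]
-32.5 -16 [298. 201.] [402. 272.]
-32.5 16 [342. 201.] [392. 263.]
```

```bash
python3 -c "
from rig import *
print(sign_off())"
```

```text
the job is handed in; nothing more can be done
None
```

The key hangs by its eye on the brass hook, let go and clear of the gripper; both cameras showed it within a few pixels of the expected hanging position. The lid sprang up, the lock was turned back to its start stop, and the job was handed in at about 22.5 s; the verdict was not shown.

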